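Third hand at the fuselage gluing jig

ROBOT

A 6-joint arm with a two-finger parallel gripper is mounted at the origin on the work surface. World frame = base frame: x ahead of the robot, y to its left, z up, the work surface at z = 0. Lengths are in m, angles in rad, forces in N, time in s.
With the tool pointing down it reaches from about 0.375 to 0.975 m from the base axis. Payload 3.8 kg.
Tool frame: the origin (TCP) lies at the very end of the fingers, on their centre line; the grasp point (between the pads) lies 19 mm behind it (bot.tcp_to_grasp is the z of the grasp point in the tool frame, in m); z points along the fingers, y is the direction in which the jaws open and shut (so a half turn about z gives the same grasp; the last joint's range is limited). The gripper opens to 85 mm and grips with 20 to 120 N. Pads are 22 mm wide; open, the fingers measure 114 mm over their backs; the gripper's body (76 mm by 85 mm) begins 54 mm behind the grasp point. The pads swing forward as they close: fully open they stand 13 mm farther back than shut.
Start: joints at [1.275, 0.264, 1.604, -0, 1.274, -0.037], TCP at [0.173, 0.653, 0.231] pointing down, gripper open.
Joint ranges: [-2.63, 2.63], [-0.94, 2.18], [0.31, 2.57], [-1.31, 4.45], [0, 2.66], [-2.55, 2.55]. Speed limits (rad/s): [2.57, 2.57, 3.14, 3.14, 3.14, 3.14].

INTERFACE

Orientations are given as a rotation vector (axis times angle).
In Python, from workcell import status, vision, job, bot gives the robot as it stands.
- The arm moves only by the tool apply_moves, never from a script. Its argument "deltas" is a list of rows, each a list of 7 numbers: the shift along the tool's x, y, z in m, then the turn, a rotation vector about the tool's x, y, z in rad, then the closure, from 0 (fully open) to 1 (shut). In form: [[x, y, z, rx, ry, rz, jaw], ...]. A call has 1 to 8 rows; each row is the pose to reach, as a shift and turn from the pose commanded when the call began, along the tool's axes at that moment; what a row does not reach only later rows make up. A row lasts 1/12 s, in which the tool goes at most 41.7 mm and 7.16 degrees, less where a joint would pass 70% of its speed; a pose out of reach is approached as far as the arm can. A call with a gripper value outside its range is refused whole. The fingers move at their own pace and stop on an object; "squeeze" is the grip in N (left out, the last holds). Time passes only in rows, so rows that repeat a pose let the fingers close. It gives the time, the measured TCP pose, the force and the opening at its end, in the units of the state.
- status.read_state(): the state, without advancing time (a new reading comes with each control period).
- vision.read_camera(name): name is "scene" or "top" or "wrist"; returns the picture (420x560x3 uint8, red, green, blue); there is no depth.
- vision.get_calibration(name): a dict with "fov_y" (degrees; the focal length in pixels is half the picture's height over the tangent of half this angle, whatever the lens; pixels are square), "cx", "cy" (the principal point, pixels), "R" (3x3) and "t" (3): a world point X has camera coordinates R X + t; the wrist camera has in their place "tool_from_camera" (4x4, takes a point from camera to tool coordinates, whose origin is the TCP and whose axes are the flange's). Camera axes: x right, y down, z forward; pixel columns grow to the right and rows downward; lengths in m; the calibration is good to about 2 mm. A picture is of the moment at which its call begins: read the wrist's pose just before it. get_calibration takes no time and is no camera call.
- job.finish_job(): hands the job in, once; it reports no verdict.
The state is a dict: "time": time; "q": joint angles; "joint_vel": joint speeds; "joint_torque": joint torques, N m; "tool_pos": TCP position; "tcp_rot": TCP orientation; "wrist_force": force on the tool from outside, world axes, zero at the start; "torque": the same for the moment, N m; "width": opening from 0.0 (shut) to 1.0 (fully open).
Only numpy, scipy, OpenCV 4.12 (cv2) and the standard library are available. Lean on these libraries where they do the work, as an engineer would, in place of code of your own. Each camera call takes 0.05 s, during which the arm holds its last target. There are 200 camera calls.

TASK

Take the push block by its orange handle and use it to sweep the three white offcuts off the jig bed into the blue catch tray at the end of the bed, because they would get trapped between the fuselage half and the sprung fence. Then, again with the block, slide the black fuselage half across the bed squarely against the fence and press gently until the red pointers stand inside the green bands, and finish like that, still gripping the block and holding the steady push while I run in the glue. Touch the offcuts and the fuselage only with the block, never force the fence all the way back, and leave the other things on the desk alone.

Things in the scene. Friction and masses are not known exactly. Their poses are not given: they have to be found in the camera images.
- jig: gluing jig fixed to the desk: flat wooden bed, its top 20 mm above the desk. Origin at desk height; the bed reaches from x -110 to +160 mm and y -120 to +120 mm in its own axes. +x is the pressing direction, square to the fence; y runs along the fence. The -x side and both ends (+y, -y) of the bed have no rim
- fence_face (a point): sprung steel fence on the bed, an upright plate 226 mm long (along y), 4 mm thick, its top 22 mm above the bed; it stays square to the jig and slides only along the jig's x. This point is the middle of its pressing face (towards -x), at bed height; unpressed, it lies 85 mm from the jig's origin along +x
- fence (a joint): how far the fence is pushed back along the jig's +x, in m: 0 unpressed, hard stop at 0.040. A spring without preload resists with 300 N/m times this value. The red pointers at both ends of the fence stand inside the green bands from 0.014 to 0.028 (4.2 to 8.4 N)
- fuselage: black plastic fuselage half of a model aeroplane, 40 g, loose on the bed, flat split face down: 160 mm long along its y (nose +y, tail with flat fin -y), 46 mm wide (x), 24 mm high. Origin at its underside, mid-width. Its straight keel edge (x = +23 mm, y -72 to +65 mm, upright) faces the fence, at the start within 0.1 rad of square and with at least 61 mm of free bed between
- push_point (a point): middle of the place to push the fuselage half: on its spine edge (x = -23 mm, y = 0, 6 mm above the bed), which faces away from the fence and is straight from y -28 to +32 mm and upright over its lower 13 mm
- push_block: push block, 90 g, standing loose on the desk: wooden foot 44 x 44 mm and 22 mm high, with an orange square handle 22 x 22 mm rising from its middle to 74 mm above its underside, faces parallel to the foot's. Origin at the centre of its underside, z up
- block_handle (a point): on the push block's axis in its handle, 50 mm above its underside
- tray: blue open catch tray fixed to the desk against one end of the bed (either the +y or the -y end of the jig, read which), 110 mm along the jig's x, 80 mm along its y, walls 3 mm thick and 18 mm high, so its rim is 2 mm lower than the bed; turned like the jig. Origin under its centre, at desk height
- drill_rest: flat cork drill rest fixed to the desk at the other end of the bed, 110 x 80 mm, 17 mm high with its drills; origin under its centre
- offcut0_mid (a point): white plastic sprue offcut, a stubby cross 20 x 15 x 10 mm, 10 g, loose on the jig bed between the fuselage half and the fence; the point is its middle, 5 mm above its underside
- offcut1_mid (a point): white plastic sprue offcut, a stubby cross 20 x 15 x 10 mm, 10 g, loose on the jig bed between the fuselage half and the fence; the point is its middle, 5 mm above its underside
- offcut2_mid (a point): white plastic sprue offcut, a stubby cross 20 x 15 x 10 mm, 10 g, loose on the jig bed between the fuselage half and the fence; the point is its middle, 5 mm above its underside
- offcut0: the same offcut 0 as a body, origin at the centre of its underside
- offcut1: the same offcut 1 as a body, origin at the centre of its underside
- offcut2: the same offcut 2 as a body, origin at the centre of its underside
- pilot: tan resin pilot figure standing on a round base, 60 mm tall, 28 mm across; origin under its base. Leave alone
- pin_vise: brass pin vise lying on the desk, about 110 mm long along its x, 12 mm thick; origin at desk height under its middle. Leave alone
- paint_jar: small glass paint jar with a red cap, 36 mm across, 45 mm tall; origin under its centre. Leave alone
- glue: white glue bottle with a green cap, 32 mm across, 65 mm tall; origin under its centre. Leave alone
Mind the look-alikes: they are no part of the job. What is shaped like the push_block but purple is not meant.

How it is judged:
On the way, in this order (a step that is already met when the one before it is completed fails the run):
1. the gripper holds the push block and all three offcuts lie in the catch tray (x of offcut0_mid in the frame of tray between -0.052 and 0.052 m and y of offcut0_mid in the frame of tray between -0.037 and 0.037 m and z of each of offcut0_mid, offcut1_mid, offcut2_mid in the frame of tray below 0.022 m and x of offcut1_mid in the frame of tray between -0.052 and 0.052 m and y of offcut1_mid in the frame of tray between -0.037 and 0.037 m and x of offcut2_mid in the frame of tray between -0.052 and 0.052 m and y of offcut2_mid in the frame of tray between -0.037 and 0.037 m and contact force between the fingers and push_block above 2 N), for 0.2 s.
2. the fuselage half is pressed against the fence by the held block, with the pointers in the green bands (contact force between the fingers and push_block above 2 N and contact force between push_block and fuselage above 2.5 N and contact force between fuselage and fence between 3.5 and 9.5 N and value of joint fence between 0.013 and 0.029 m and angle between the x axis of fuselage and the x axis of jig, either way round below 0.06 rad and angle between fuselage's own z axis and vertical below 0.06 rad and linear speed of fuselage below 0.01 m/s and contact force between each of the fingers, the arm and fuselage below 0.3 N), for 0.3 s.
At the end, for the whole second after the job is handed in: Offcuts in the tray; the gripped block (over 2 N) presses the fuselage half (over 2.5 N), which lies flat and square to the fence (0.06 rad), still, bearing on it with 3.5 to 9.5 N, fence pushed back 13 to 29 mm; fingers and arm off the fuselage (all of step 2 and x of offcut0_mid in the frame of tray between -0.052 and 0.052 m and y of offcut0_mid in the frame of tray between -0.037 and 0.037 m and z of each of offcut0_mid, offcut1_mid, offcut2_mid in the frame of tray below 0.022 m and x of offcut1_mid in the frame of tray between -0.052 and 0.052 m and y of offcut1_mid in the frame of tray between -0.037 and 0.037 m and x of offcut2_mid in the frame of tray between -0.052 and 0.052 m and y of offcut2_mid in the frame of tray between -0.037 and 0.037 m); the arm keeps its last pose, push and grip.
It fails at once if an offcut is touched by the gripper's fingers or the arm instead of the push block (contact force between any of the fingers, the arm and offcut0 above 0.5 N or contact force between any of the fingers, the arm and offcut1 above 0.5 N or contact force between any of the fingers, the arm and offcut2 above 0.5 N).
It fails at once if the fuselage half is touched by the fingers or the arm instead of the push block (contact force between any of the fingers, the arm and fuselage above 0.5 N).
It fails at once if the fence is pressed back past 36 mm, nearly against its stop (over 10.8 N) (value of joint fence above 0.036 m).
It fails at once if the pilot figure, pin vise, paint jar or glue bottle is moved more than 30 mm or the figure tipped over (distance of any of pilot, pin_vise, paint_jar, glue from where it was at the start of the episode above 0.03 m or angle between pilot's own z axis and vertical above 0.6 rad).
It also fails if it takes over 64 s, if anything falls off the work surface, if the arm or the gripper's body presses on something with over 40 N, if the wrist force passes 120 N, or if a joint passes its speed limit or range.

## Working session

There is one attempt and no reset: what is moved stays moved. The work goes in short steps, Python scripts to look and compute and a tool call to move; the robot and the scene stay as the last step left them, time stands still between calls to the robot, and variables do not carry over. Pictures are saved under pics/ and viewed, about 8 in all and at most 12, crops included, and the job is handed in when it is done.

Besides the shell and the picture viewer there is one more tool, called after "Emit:" by a JSON object that holds its "method" and its "body", one argument or row to a line. apply_moves: Moves the arm, as the interface text tells. Its arguments: {"type":"object","properties":{"deltas":{"type":"array","items":{"type":"array","items":{"type":"number"}}},"squeeze":{"type":"number"}},"required":["deltas"]}

```bash
mkdir -p pics; ls
cat > h.py <<'E'
import numpy as np,cv2
from scipy.spatial.transform import Rotation as Ro
from workcell import status,vision,job,bot
def snap(n,f,crop=None,s=1):
    im=vision.read_camera(n); cv2.imwrite('pics/raw_'+f,im[:,:,::-1])
    if crop: im=im[crop[1]:crop[3],crop[0]:crop[2]]
    im=cv2.resize(im,None,fx=s,fy=s,interpolation=cv2.INTER_CUBIC); cv2.imwrite('pics/'+f,im[:,:,::-1])
def ray(n,u,v,st=None):
    c=vision.get_calibration(n); f=210/np.tan(np.radians(c['fov_y'])/2)
    d=np.array([(u-c['cx'])/f,(v-c['cy'])/f,1])
    if 'R' in c:
        R=np.array(c['R']);return -R.T@np.array(c['t']),R.T@d
    T=np.array(c['tool_from_camera']);st=st or status.read_state()
    W=Ro.from_rotvec(st['tcp_rot']).as_matrix()
    return W@T[:3,3]+st['tool_pos'],W@T[:3,:3]@d
def pt(n,u,v,z,st=None):
    o,d=ray(n,u,v,st);return (o+d*(z-o[2])/d[2]).round(4)
E
python3 - <<'E'
from h import *
snap('top','top.png',s=1.42); snap('scene','scene.png',s=1.42)
print(vision.get_calibration('top'));print(status.read_state()); print(vision.get_calibration('wrist'))
E
```

```text
pics
{'fov_y': 50.45845873509624, 'cx': 282.900027655755, 'cy': 203.42839820182695, 'R': array([[ 0.01639229, -0.99979712,  0.01170515],
       [-0.99096782, -0.01780361, -0.13291277],
       [ 0.1330942 , -0.00942068, -0.99105862]]), 't': array([0.03061507, 0.53676671, 1.08215592])}
{'time': 0.1, 'q': array([ 1.27509851e+00,  2.64692771e-01,  1.60525738e+00, -3.76605359e-05,
        1.27369828e+00, -3.69483763e-02]), 'joint_vel': array([-0.00060849, -0.00140109, -0.00170485,  0.00148744,  0.00015224,
        0.00079532]), 'joint_torque': array([ 9.72555717e-04, -5.16716158e+01, -3.68586910e+01, -6.63882201e-05,
        6.54671996e-03, -2.66595441e-05]), 'tool_pos': array([0.17256377, 0.65187698, 0.23006568]), 'tcp_rot': array([-0.40525303, -3.11503593,  0.00319369]), 'wrist_force': array([-0.10889557, -0.73495917, -1.21987367]), 'torque': array([ 0.00034938, -0.00564326, -0.02560119]), 'width': 0.998409523472203}
{'fov_y': 65.73854100897509, 'cx': 278.26861550506544, 'cy': 214.04882858403477, 'tool_from_camera': array([[-1.06374902e-04, -9.53994819e-01, -2.99823071e-01,
         7.60761474e-02],
       [ 9.99999930e-01,  6.23649624e-06, -3.74635879e-04,
         8.13214055e-05],
       [ 3.59270533e-04, -2.99823090e-01,  9.53994751e-01,
        -1.43391672e-01],
       [ 0.00000000e+00,  0.00000000e+00,  0.00000000e+00,
         1.00000000e+00]])}
```

View pics/top.png

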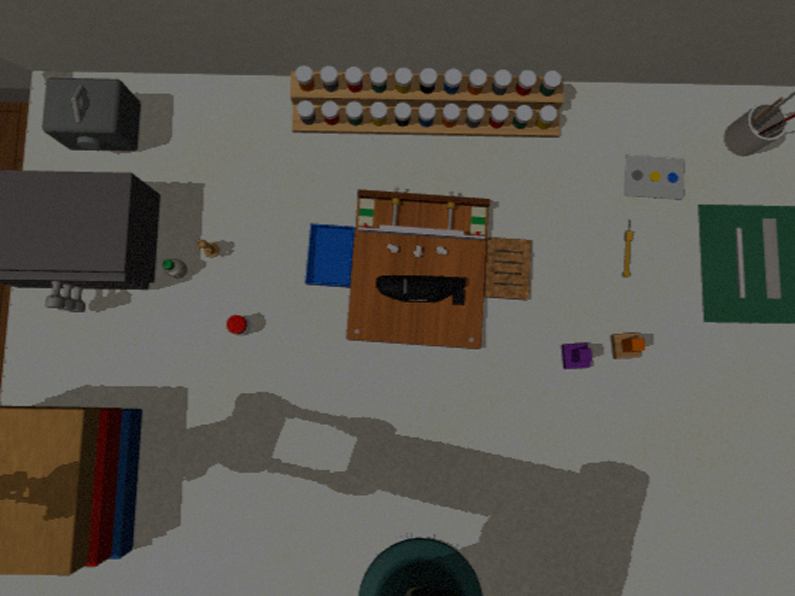

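View pics/scene.png

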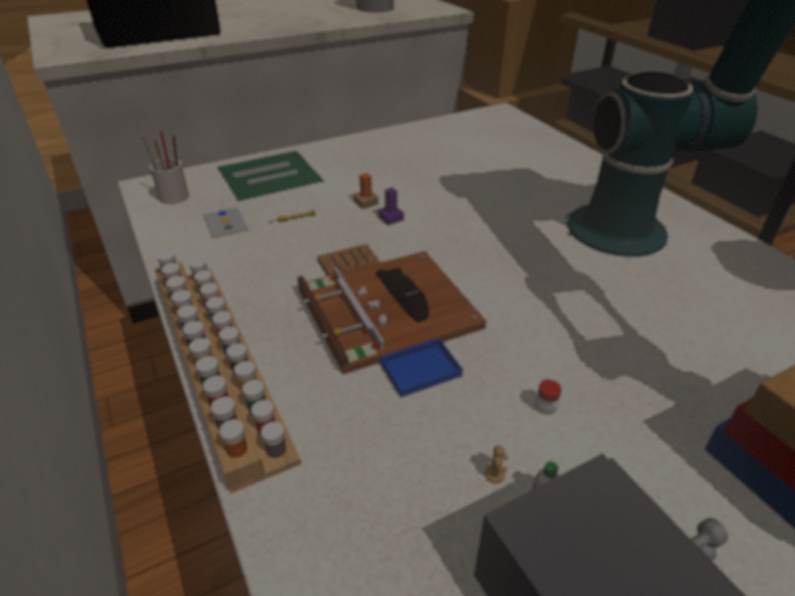

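The top view shows the jig at about (420,270), with the tray on its left (+y) end. The offcuts are at (392,247), (418,250) and (442,250), the orange-handled block at (628,345), and the purple decoy at (577,355). I'll enlarge this area.

Run:
```python
from h import *
im=cv2.imread('pics/raw_top.png')
cv2.imwrite('pics/c1.png',cv2.resize(im[125:260,208:368],None,fx=4.4,fy=4.4,interpolation=cv2.INTER_CUBIC)[:594])
c=im[215:270,385:465]
cv2.imwrite('pics/c2.png',cv2.resize(c,None,fx=8,fy=8,interpolation=cv2.INTER_CUBIC))
```

```text
(no output)
```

View pics/c1.png

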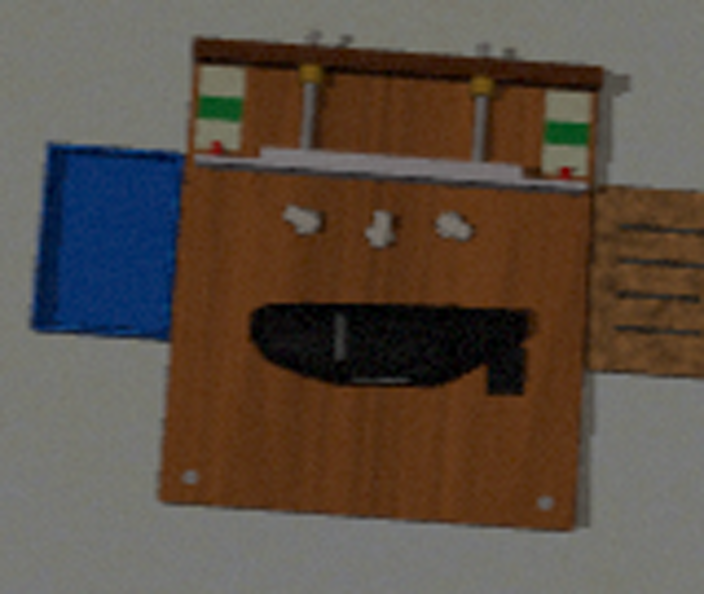

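View pics/c2.png

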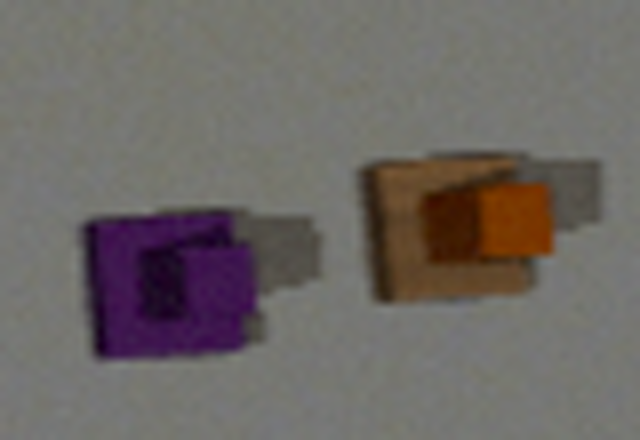

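Run:
```python
from h import *
P=lambda x,y,z:pt('top',208+(x+.5)/4.4-.5,125+(y+.5)/4.4-.5,z)
B=lambda x,y,z:pt('top',385+(x+.5)/8-.5,215+(y+.5)/8-.5,z)
for n,x,y,z in [('bedNL',160,500,.02),('bedNR',573,528,.02),('bedFLtop',195,40,.04),('fenceL base',193,163,.02),('fenceR base',587,190,.02),('off',303,220,.027),('off',380,228,.027),('off',455,226,.027),('trayTL',50,145,.018),('trayBL',33,330,.018),('trayBR',168,340,.018),('keelL',275,305,.03),('keelR',520,310,.03),('spine',380,384,.022),('nose',250,325,.022),('drillR tr',594,187,.017),('br',588,372,.017)]: print(n,P(x,y,z))
for n,x,y,z in [('h',482,188,.074),('h',552,184,.074),('h',554,256,.074),('h',484,262,.074),('f',375,167,.022),('f',382,300,.022),('f',532,288,.022),('pf',245,215,.022),('pf',100,222,.022),('pf',100,355,.022),('ph',187,247,.074),('ph',252,245,.074),('ph',252,315,.074)]:print(n,B(x,y,z))
```

```text
bedNL [0.4482 0.1361 0.02  ]
bedNR [ 0.4362 -0.1003  0.02  ]
bedFLtop [0.7135 0.1218 0.04  ]
fenceL base [0.6453 0.1223 0.02  ]
fenceR base [ 0.6335 -0.1085  0.02  ]
off [0.6111 0.0573 0.027 ]
off [0.6073 0.0127 0.027 ]
off [ 0.6092 -0.0308  0.027 ]
trayTL [0.6549 0.2065 0.018 ]
trayBL [0.5452 0.2124 0.018 ]
trayBR [0.5408 0.1342 0.018 ]
keelL [0.5606 0.0725 0.03  ]
keelR [ 0.5602 -0.0684  0.03  ]
spine [0.5169 0.0113 0.022 ]
nose [0.5498 0.0868 0.022 ]
drillR tr [ 0.6361 -0.113   0.017 ]
br [ 0.5266 -0.1094  0.017 ]
h [ 0.4539 -0.3508  0.074 ]
h [ 0.4555 -0.372   0.074 ]
h [ 0.4339 -0.3718  0.074 ]
h [ 0.4318 -0.3507  0.074 ]
f [ 0.4632 -0.3366  0.022 ]
f [ 0.4215 -0.3376  0.022 ]
f [ 0.426  -0.3851  0.022 ]
pf [ 0.4474 -0.2951  0.022 ]
pf [ 0.4444 -0.2493  0.022 ]
pf [ 0.4029 -0.2485  0.022 ]
ph [ 0.4347 -0.2614  0.074 ]
ph [ 0.4357 -0.281   0.074 ]
ph [ 0.4148 -0.2805  0.074 ]
```

```bash
cat >> h.py <<'E'
def go(p,yaw):
    "tool-frame delta to bring TCP to p, tool z down, tool y at given world yaw"
    st=status.read_state();W=Ro.from_rotvec(st['tcp_rot'])
    y=np.array([np.cos(yaw),np.sin(yaw),0]);z=np.array([0,0,-1.]);x=np.cross(y,z)
    T=Ro.from_matrix(np.c_[x,y,z])
    print(st['time'],'pos',st['tool_pos'].round(4),'q',st['q'].round(2),'F',st['wrist_force'].round(2),'w',round(st['width'],3))
    print('delta',W.inv().apply(np.array(p)-st['tool_pos']).round(4),(W.inv()*T).as_rotvec().round(4))
J0=np.array([.5521,.0123]);JY=-.051
def jig(x,y):return J0+x*np.array([np.cos(JY),np.sin(JY)])+y*np.array([-np.sin(JY),np.cos(JY)])
def tojig(p):
    d=np.array(p)[:2]-J0;return np.array([d@[np.cos(JY),np.sin(JY)],d@[-np.sin(JY),np.cos(JY)]])
E
python3 -c "
from h import *
go([.42,.40,.23],.7)"
```

```text
0.1 pos [0.1726 0.6519 0.2301] q [ 1.28  0.26  1.61 -0.    1.27 -0.04] F [-0.11 -0.73 -1.22] w 0.998
delta [-0.3036 -0.1802  0.0004] [-2.000e-03  6.000e-04  6.121e-01]
```

Emit:
{"method": "apply_moves", "body": {
  "deltas": [
    [-0.304,-0.18,0,0,0,0.612,0],
    [-0.304,-0.18,0,0,0,0.612,0],
    [-0.304,-0.18,0,0,0,0.612,0],
    [-0.304,-0.18,0,0,0,0.612,0],
    [-0.304,-0.18,0,0,0,0.612,0],
    [-0.304,-0.18,0,0,0,0.612,0],
    [-0.304,-0.18,0,0,0,0.612,0],
    [-0.304,-0.18,0,0,0,0.612,0]
  ]
}}

```text
time: 0.77
tool_pos: [0.4073, 0.4131, 0.2309]
tcp_rot: [-1.325, -2.848, 0.001]
wrist_force: [0.7, 1.0, -0.1]
width: 0.998
```

```bash
python3 -c "
from h import *
go([.50,.02,.20],.07)"
```

```text
0.7667 pos [0.4073 0.4131 0.2309] q [ 0.75  0.09  1.81 -0.    1.24  0.05] F [ 0.74  0.96 -0.12] w 0.998
delta [-0.3603 -0.1824  0.031 ] [-6.000e-04  3.000e-04  6.302e-01]
```

Emit:
{"method": "apply_moves", "body": {
  "deltas": [
    [-0.35,-0.18,0,0,0,0.62,0],
    [-0.35,-0.18,0,0,0,0.62,0],
    [-0.35,-0.18,0,0,0,0.62,0],
    [-0.35,-0.18,0,0,0,0.62,0],
    [-0.35,-0.18,0,0,0,0.62,0],
    [-0.35,-0.18,0,0,0,0.62,0],
    [-0.35,-0.18,0,0,0,0.62,0],
    [-0.35,-0.18,0,0,0,0.62,0]
  ]
}}

```text
time: 1.43
tool_pos: [0.4806, 0.088, 0.231]
tcp_rot: [-2.13, -2.309, 0.0]
wrist_force: [1.1, 0.1, 0.1]
width: 0.998
```

```bash
python3 -c "
from h import *
go([.444,-.361,.16],.07)"
```

```text
1.4333 pos [0.4806 0.088  0.231 ] q [ 0.13 -0.09  1.99  0.    1.24  0.05] F [1.1  0.08 0.14] w 0.998
delta [-0.4446 -0.0724  0.071 ] [-0.0002 -0.      0.0102]
```

Emit:
{"method": "apply_moves", "body": {
  "deltas": [
    [-0.3,-0.05,0,0,0,0.01,0],
    [-0.3,-0.05,0,0,0,0.01,0],
    [-0.3,-0.05,0,0,0,0.01,0],
    [-0.3,-0.05,0,0,0,0.01,0],
    [-0.3,-0.05,0,0,0,0.01,0],
    [-0.3,-0.05,0,0,0,0.01,0],
    [-0.3,-0.05,0,0,0,0.01,0],
    [-0.3,-0.05,0,0,0,0.01,0]
  ]
}}

```text
time: 2.1
tool_pos: [0.454, -0.2179, 0.2311]
tcp_rot: [2.146, 2.293, -0.003]
wrist_force: [0.0, 0.6, 0.2]
width: 1.0
```

```bash
python3 -c "
from h import *
go([.444,-.361,.16],.07)"
```

```text
2.1 pos [ 0.454  -0.2179  0.2311] q [-0.5  -0.06  1.96 -0.    1.24 -0.56] F [0.02 0.55 0.18] w 1.0
delta [-0.142  -0.0194  0.0714] [-0.0007  0.0024 -0.0038]
```

Emit:
{"method": "apply_moves", "body": {
  "deltas": [
    [-0.142,-0.019,0.06,0,0,-0.003,0],
    [-0.142,-0.019,0.06,0,0,-0.003,0],
    [-0.142,-0.019,0.06,0,0,-0.003,0],
    [-0.142,-0.019,0.06,0,0,-0.003,0],
    [-0.142,-0.019,0.06,0,0,-0.003,0],
    [-0.142,-0.019,0.06,0,0,-0.003,0]
  ]
}}

```text
time: 2.6
tool_pos: [0.4449, -0.3563, 0.1695]
tcp_rot: [-2.139, -2.295, -0.0]
wrist_force: [-0.1, 0.9, 0.6]
width: 0.999
```

```bash
python3 -c "
from h import *
go([.444,-.361,.034],.07)
snap('wrist','w1.png',s=1.42)"
```

```text
2.6 pos [ 0.4449 -0.3563  0.1695] q [-0.72  0.12  1.9   0.    1.13 -0.79] F [-0.05  0.91  0.55] w 0.999
delta [-0.005  -0.001   0.1355] [-0.0023 -0.0029  0.0003]
```

View pics/w1.png

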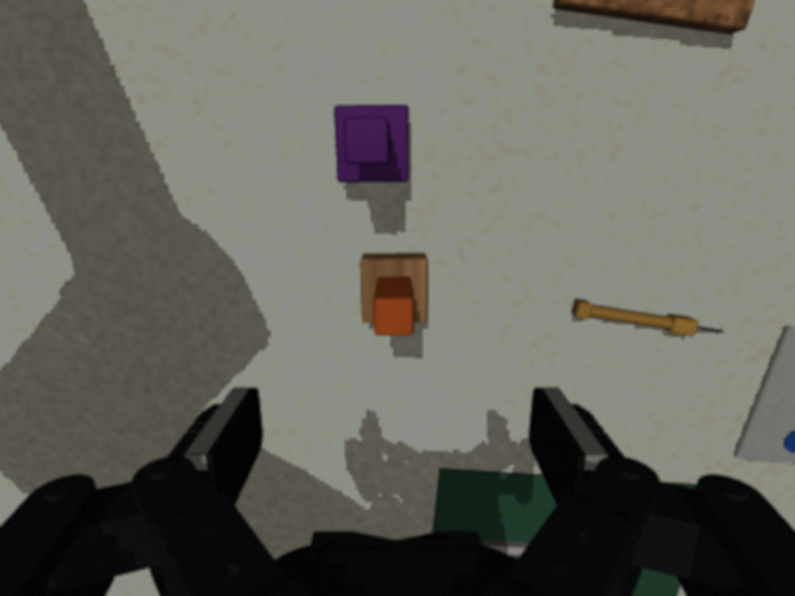

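Wrist view: the block is parallel to the jaws. Its handle top is centred at (394,314), with the foot's far edge from (361,256) to (427,256).

```bash
python3 -c "
from h import *
print(pt('wrist',394/1.42,314/1.42,.074),pt('wrist',361/1.42,256/1.42,.022),pt('wrist',427/1.42,256/1.42,.022))"
```

```text
[ 0.4456 -0.36    0.074 ] [ 0.4228 -0.3398  0.022 ] [ 0.465  -0.3368  0.022 ]
```

Emit:
{"method": "apply_moves", "body": {
  "deltas": [
    [0,0,0.08,0,0,0,0],
    [0,0,0.08,0,0,0,0],
    [0,0,0.125,0,0,0,0],
    [0,0,0.125,0,0,0,0],
    [0,0,0.125,0,0,0,0],
    [0,0,0.125,0,0,0,0]
  ]
}}

```text
time: 3.15
tool_pos: [0.4473, -0.3558, 0.0481]
tcp_rot: [2.136, 2.301, 0.0]
wrist_force: [0.3, 0.1, 0.2]
width: 1.001
```

```bash
python3 -c "
from h import *
go([.445,-.360,.034],.07)"
```

```text
3.15 pos [ 0.4473 -0.3558  0.0481] q [-0.72  0.25  1.99  0.    0.9  -0.79] F [0.25 0.13 0.23] w 1.001
delta [-0.004  -0.0027  0.0141] [0.0014 0.0012 0.0043]
```

Emit:
{"method": "apply_moves", "body": {
  "deltas": [
    [-0.004,-0.002,0.014,0,0,0,0],
    [-0.004,-0.002,0.014,0,0,0,0],
    [-0.004,-0.002,0.014,0,0,0,1],
    [-0.004,-0.002,0.014,0,0,0,1],
    [-0.004,-0.002,0.014,0,0,0,1],
    [-0.004,-0.002,0.014,0,0,0,1],
    [-0.004,-0.002,0.014,0,0,0,1],
    [-0.004,-0.002,0.014,0,0,0,1]
  ],
  "squeeze": 60
}}

```text
time: 3.82
tool_pos: [0.4447, -0.3604, 0.033]
tcp_rot: [2.138, 2.3, 0.0]
wrist_force: [-0.7, 0.4, 3.5]
width: 0.253
```

Emit:
{"method": "apply_moves", "body": {
  "deltas": [
    [0,0,0,0,0,0,1],
    [0,0,0,0,0,0,1],
    [0,0,0,0,0,0,1],
    [0,0,0,0,0,0,1]
  ]
}}

```text
time: 4.15
tool_pos: [0.4447, -0.3604, 0.033]
tcp_rot: [2.138, 2.3, 0.0]
wrist_force: [-0.3, 1.4, 6.6]
width: 0.254
```

```bash
python3 -c "
from h import *
go([.445,-.360,.034],.07)"
```

```text
4.15 pos [ 0.4447 -0.3604  0.033 ] q [-0.72  0.27  1.99  0.    0.87 -0.8 ] F [-0.28  1.36  6.63] w 0.254
delta [ 0.0004  0.0003 -0.001 ] [0.0006 0.0005 0.0029]
```

Emit:
{"method": "apply_moves", "body": {
  "deltas": [
    [0,0,-0.11,0,0,0,1],
    [0,0,-0.11,0,0,0,1],
    [0,0,-0.11,0,0,0,1],
    [0,0,-0.11,0,0,0,1],
    [0,0,-0.11,0,0,0,1]
  ]
}}

```text
time: 4.57
tool_pos: [0.4455, -0.3612, 0.1443]
tcp_rot: [2.136, 2.298, 0.0]
wrist_force: [0.0, -0.2, -1.0]
width: 0.251
```

```bash
python3 -c "
from h import *
go([*jig(.057,-.095),.13],JY)"
```

```text
4.5667 pos [ 0.4455 -0.3612  0.1443] q [-0.72  0.14  1.92 -0.    1.08 -0.8 ] F [ 0.02 -0.16 -1.01] w 0.251
delta [0.2635 0.1783 0.0141] [0.0033 0.003  0.124 ]
```

Emit:
{"method": "apply_moves", "body": {
  "deltas": [
    [0.263,0.178,0.01,0.003,0.003,0.124,1],
    [0.263,0.178,0.01,0.003,0.003,0.124,1],
    [0.263,0.178,0.01,0.003,0.003,0.124,1],
    [0.263,0.178,0.01,0.003,0.003,0.124,1],
    [0.263,0.178,0.01,0.003,0.003,0.124,1],
    [0.263,0.178,0.01,0.003,0.003,0.124,1],
    [0.263,0.178,0.01,0.003,0.003,0.124,1],
    [0.263,0.178,0.01,0.003,0.003,0.124,1]
  ]
}}

```text
time: 5.23
tool_pos: [0.6019, -0.0812, 0.1291]
tcp_rot: [-2.27, -2.16, 0.003]
wrist_force: [0.2, -0.2, -0.9]
width: 0.249
```

Emit:
{"method": "apply_moves", "body": {
  "deltas": [
    [0,0,0,0,0,0,1],
    [0,0,0,0,0,0,1],
    [0,0,0,0,0,0,1]
  ]
}}

```text
time: 5.48
tool_pos: [0.6009, -0.0848, 0.1298]
tcp_rot: [-2.271, -2.16, 0.005]
wrist_force: [-0.6, 0.2, -1.0]
width: 0.248
```

```bash
python3 -c "
from h import *
go([*jig(.057,-.095),.0545],JY)
snap('wrist','w2.png',s=1.42)"
```

```text
5.4833 pos [ 0.6009 -0.0848  0.1298] q [-0.18  0.22  1.85  0.    1.08 -0.13] F [-0.58  0.2  -1.01] w 0.248
delta [-0.0008  0.0039  0.0753] [-0.0077 -0.0028  0.0008]
```

View pics/w2.png

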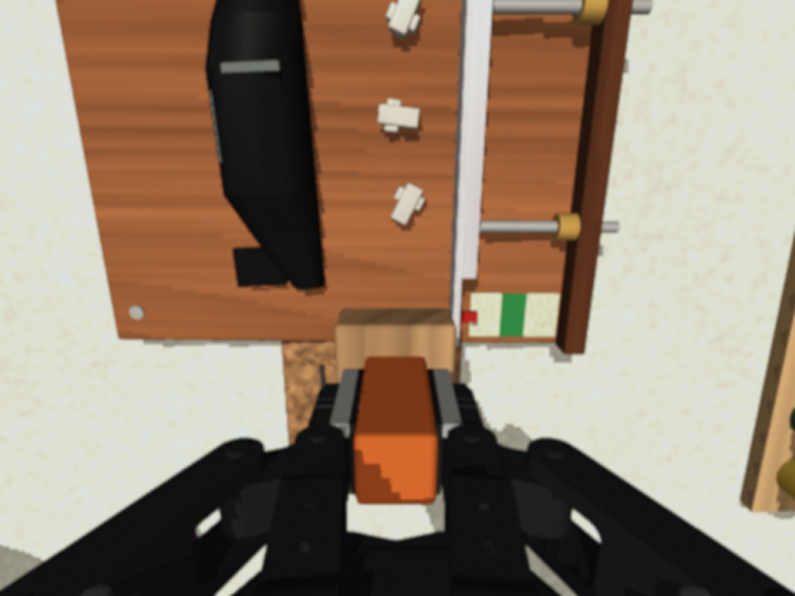

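Wrist view: the block is held straight. The offcuts are at (407,205), (399,116) and (404,17). The fence face runs from (452,310) to (462,10), and the keel from (324,285) to (304,30).

```bash
python3 -c "
from h import *
for n,u,v,z in [('off',407,205,.027),('off',399,116,.027),('off',404,17,.027),('fence',451,325,.02),('fence',455,200,.02),('fencetop',459,200,.042),('keel',324,285,.025),('keel',312,140,.025),('keel',304,30,.025),('corner',118,340,.02),('cornR',450,343,.02),('blockL',336,312,.1188),('blockR',453,312,.1188)]:
  p=pt('wrist',u/1.42,v/1.42,z);print(n,p,tojig(p).round(4))"
```

```text
off [ 0.6098 -0.0321  0.027 ] [ 0.0599 -0.0414]
off [0.6078 0.0115 0.027 ] [0.0557 0.002 ]
off [0.6122 0.0545 0.027 ] [0.0579 0.0452]
fence [ 0.6326 -0.1028  0.02  ] [ 0.0863 -0.1108]
fence [ 0.6358 -0.0314  0.02  ] [ 0.0858 -0.0394]
fencetop [ 0.6353 -0.0296  0.042 ] [ 0.0852 -0.0376]
keel [ 0.5616 -0.0738  0.025 ] [ 0.0139 -0.0855]
keel [0.563  0.0026 0.025 ] [ 0.0114 -0.0091]
keel [0.5643 0.0522 0.025 ] [0.0102 0.0405]
corner [ 0.4352 -0.1026  0.02  ] [-0.1109 -0.1207]
cornR [ 0.6318 -0.1141  0.02  ] [ 0.086  -0.1222]
blockL [ 0.5818 -0.0596  0.1188] [ 0.0333 -0.0703]
blockR [ 0.6232 -0.0616  0.1188] [ 0.0748 -0.0702]
```

Emit:
{"method": "apply_moves", "body": {
  "deltas": [
    [0,0.003,0.04,0,0,0,1],
    [0,0.003,0.065,0,0,0,1],
    [0,0.003,0.075,0,0,0,1],
    [0,0.003,0.075,0,0,0,1],
    [0,0.003,0.075,0,0,0,1],
    [0,0.003,0.075,0,0,0,1]
  ]
}}

```text
time: 6.03
tool_pos: [0.6055, -0.0858, 0.0578]
tcp_rot: [-2.276, -2.16, -0.0]
wrist_force: [-0.1, 0.8, -1.4]
width: 0.252
```

```bash
python3 -c "
from h import *
go([*jig(.057,.02),.0545],JY);print(tojig(status.read_state()['tool_pos']))"
```

```text
6.0333 pos [ 0.6055 -0.0858  0.0578] q [-0.18  0.31  1.89  0.    0.94 -0.13] F [-0.12  0.75 -1.36] w 0.252
delta [ 0.1153 -0.0015  0.0036] [-0.0024 -0.0026 -0.0014]
[ 0.05838093 -0.0952888 ]
```

Emit:
{"method": "apply_moves", "body": {
  "deltas": [
    [0.002,-0.001,0.0025,0,0,0,1],
    [0.014,-0.001,0.0025,0,0,0,1],
    [0.026,-0.001,0.0025,0,0,0,1],
    [0.036,-0.001,0.0025,0,0,0,1],
    [0.046,-0.001,0.0025,0,0,0,1],
    [0.056,-0.001,0.0025,0,0,0,1],
    [0.066,-0.001,0.0025,0,0,0,1],
    [0.076,-0.001,0.0025,0,0,0,1]
  ]
}}

```text
time: 6.7
tool_pos: [0.6084, -0.0074, 0.055]
tcp_rot: [-2.274, -2.162, 0.0]
wrist_force: [-0.6, 0.4, -0.5]
width: 0.249
```

```bash
python3 -c "
from h import *
go([*jig(.057,.05),.0545],JY);print(tojig(status.read_state()['tool_pos']))
snap('wrist','w3.png',s=1.3)"
```

```text
6.7 pos [ 0.6084 -0.0074  0.055 ] q [-0.05  0.31  1.9   0.    0.94 -0.01] F [-0.62  0.38 -0.47] w 0.249
delta [ 0.0668 -0.0002  0.0007] [-0.0031 -0.0028  0.0007]
[ 0.05720218 -0.01681493]
```

View pics/w3.png

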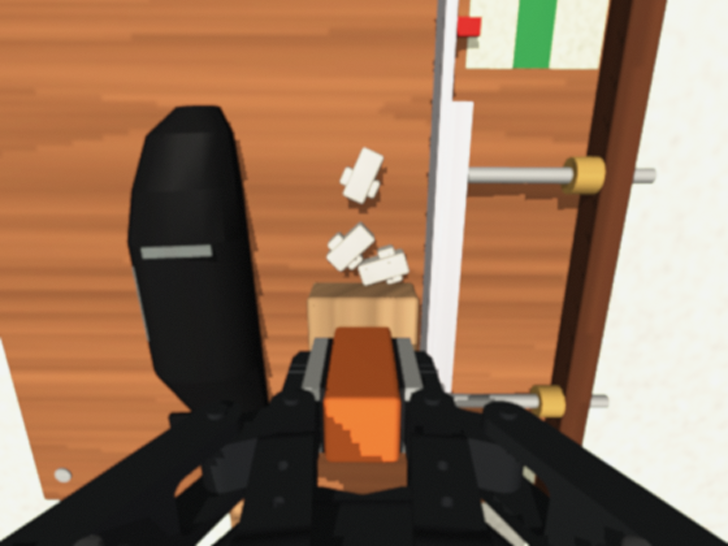

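Two offcuts sit against the block face at (350,247) and (384,267), and the third is ahead at (362,175). Everything is within the block's width, so I'll keep sweeping with a 2 mm shift towards the fence.

Emit:
{"method": "apply_moves", "body": {
  "deltas": [
    [0.009,0.002,0,0,0,0,1],
    [0.018,0.002,0,0,0,0,1],
    [0.027,0.002,0,0,0,0,1],
    [0.036,0.002,0,0,0,0,1],
    [0.045,0.002,0,0,0,0,1],
    [0.054,0.002,0,0,0,0,1],
    [0.063,0.002,0,0,0,0,1],
    [0.07,0.002,0,0,0,0,1]
  ]
}}

```text
time: 7.42
tool_pos: [0.6139, 0.0621, 0.0552]
tcp_rot: [-2.274, -2.161, 0.0]
wrist_force: [0.9, 0.7, -1.0]
width: 0.249
```

```bash
python3 -c "
from h import *
go([*jig(.059,.12),.0545],JY);print(tojig(status.read_state()['tool_pos']))
snap('wrist','w4.png',s=1.3)"
```

```text
7.4167 pos [0.6139 0.0621 0.0552] q [0.06 0.32 1.88 0.   0.94 0.11] F [ 0.87  0.68 -1.01] w 0.249
delta [ 0.0671 -0.0001  0.0009] [-0.0032 -0.0029  0.0003]
[0.05916391 0.0528764 ]
```

View pics/w4.png

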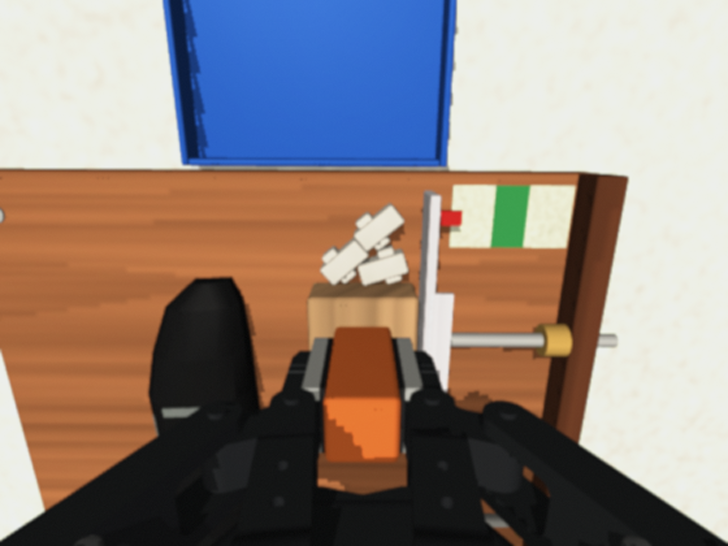

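Emit:
{"method": "apply_moves", "body": {
  "deltas": [
    [0.009,0,0,0,0,0,1],
    [0.018,0,0,0,0,0,1],
    [0.026,0,0,0,0,0,1],
    [0.034,0,0,0,0,0,1],
    [0.042,0,0,0,0,0,1],
    [0.05,0,0,0,0,0,1],
    [0.057,0,0,0,0,0,1],
    [0.063,0,0,0,0,0,1]
  ]
}}

```text
time: 8.13
tool_pos: [0.6171, 0.1248, 0.0554]
tcp_rot: [-2.274, -2.161, 0.0]
wrist_force: [0.3, 0.1, -0.2]
width: 0.248
```

```bash
python3 -c "
from h import *
go([*jig(.059,.12),.0545],JY);print(tojig(status.read_state()['tool_pos']))
snap('wrist','w5.png',s=1.3)"
```

```text
8.1333 pos [0.6171 0.1248 0.0554] q [0.16 0.34 1.85 0.   0.95 0.21] F [ 0.29  0.15 -0.19] w 0.248
delta [ 0.0043 -0.0002  0.0009] [-0.0032 -0.0029  0.0003]
[0.05919757 0.11568058]
```

View pics/w5.png

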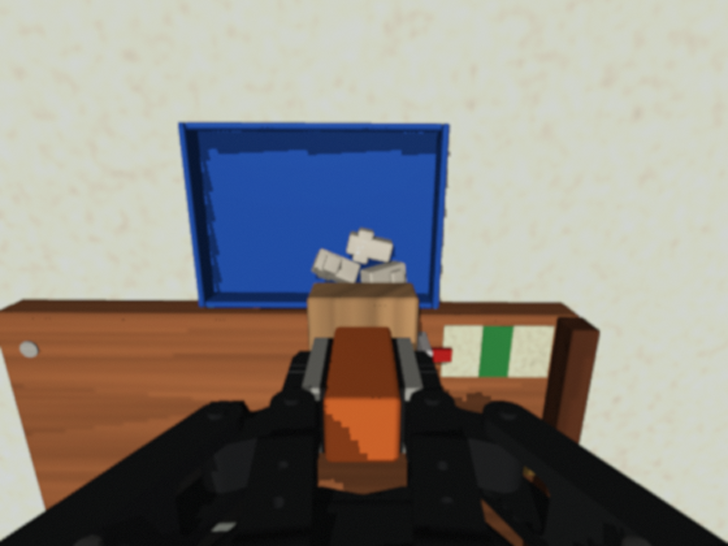

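All three offcuts are in the tray at (370,245), (337,266) and (384,272). Next I'll lift and go to the spine side of the fuselage.

Emit:
{"method": "apply_moves", "body": {
  "deltas": [
    [0,0,-0.04,0,0,0,1],
    [0,0,-0.08,0,0,0,1],
    [-0.03,-0.03,-0.08,0,0,0,1],
    [-0.06,-0.06,-0.08,0,0,0,1],
    [-0.09,-0.1,-0.08,0,0,0,1],
    [-0.118,-0.13,-0.08,0,0,0,1],
    [-0.118,-0.13,-0.08,0,0,0,1],
    [-0.118,-0.13,-0.08,0,0,0,1]
  ]
}}

```text
time: 8.85
tool_pos: [0.4787, 0.011, 0.135]
tcp_rot: [-2.276, -2.158, 0.002]
wrist_force: [0.0, -0.0, -1.2]
width: 0.251
```

```bash
python3 -c "
from h import *
go([*jig(-.071,-.003),.0545],JY);print(tojig(status.read_state()['tool_pos']))
snap('wrist','w6.png',s=1.3)"
```

```text
8.85 pos [0.4787 0.011  0.135 ] q [-0.03 -0.02  2.11  0.    1.06  0.02] F [ 0.04 -0.01 -1.24] w 0.251
delta [0.0019 0.0026 0.0805] [-0.0047 -0.0023 -0.0025]
[-0.07323348 -0.00504594]
```

View pics/w6.png

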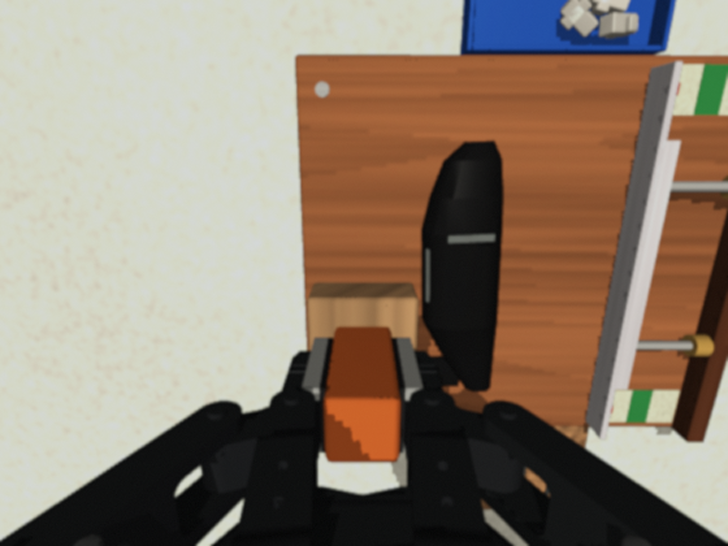

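The offcuts lie inside the tray at (580,15) and (618,22). The straight part of the spine runs from (423,235) to (424,318).

```bash
python3 -c "
from h import *
for n,u,v,z in [('spineT',423,235,.03),('spineB',424,318,.03),('nose',480,143,.03),('tail',480,388,.03),('mark',428,248,.033),('mark',428,302,.033)]:
  p=pt('wrist',u/1.3,v/1.3,z);print(n,p,tojig(p).round(4))"
```

```text
spineT [0.5193 0.0355 0.03  ] [-0.0339  0.0215]
spineB [ 0.5194 -0.0181  0.03  ] [-0.0311 -0.032 ]
nose [0.5518 0.0864 0.03  ] [-0.0041  0.074 ]
tail [ 0.5564 -0.0709  0.03  ] [ 0.0085 -0.0829]
mark [0.5218 0.0281 0.033 ] [-0.0311  0.0142]
mark [ 0.5215 -0.0063  0.033 ] [-0.0296 -0.0201]
```

Emit:
{"method": "apply_moves", "body": {
  "deltas": [
    [0.001,0.001,0.04,0,0,0,1],
    [0.001,0.001,0.07,0,0,0,1],
    [0.001,0.001,0.08,0,0,0,1],
    [0.001,0.001,0.08,0,0,0,1],
    [0.001,0.001,0.08,0,0,0,1],
    [0.001,0.001,0.08,0,0,0,1]
  ]
}}

```text
time: 9.4
tool_pos: [0.4839, 0.0141, 0.0561]
tcp_rot: [-2.274, -2.163, -0.001]
wrist_force: [-0.2, 0.3, -0.4]
width: 0.253
```

```bash
python3 -c "
from h import *
go([*jig(0,-.004),.0545],JY);print(tojig(status.read_state()['tool_pos']))"
```

```text
9.4 pos [0.4839 0.0141 0.0561] q [-0.02  0.09  2.16  0.    0.89  0.02] F [-0.21  0.33 -0.38] w 0.253
delta [-0.0024  0.0682  0.0015] [-0.0018 -0.0029  0.0007]
[-0.0682364  -0.00168501]
```

Emit:
{"method": "apply_moves", "body": {
  "deltas": [
    [-0.002,0.006,0,0,0,0,1],
    [-0.002,0.012,0,0,0,0,1],
    [-0.002,0.018,0,0,0,0,1],
    [-0.002,0.025,0,0,0,0,1],
    [-0.002,0.033,0,0,0,0,1],
    [-0.002,0.041,0,0,0,0,1],
    [-0.002,0.049,0,0,0,0,1],
    [-0.002,0.057,0,0,0,0,1]
  ]
}}

```text
time: 10.07
tool_pos: [0.5401, 0.0086, 0.0552]
tcp_rot: [-2.274, -2.161, 0.0]
wrist_force: [-0.1, -0.5, -1.1]
width: 0.252
```

```bash
python3 -c "
from h import *
go([*jig(.017,-.004),.0545],JY);print(tojig(status.read_state()['tool_pos']))"
```

```text
10.0667 pos [0.5401 0.0086 0.0552] q [-0.03  0.19  2.05  0.    0.91  0.02] F [-0.05 -0.49 -1.12] w 0.252
delta [0.0003 0.0288 0.0006] [-0.0031 -0.0028 -0.0001]
[-0.01180666 -0.00426935]
```

Emit:
{"method": "apply_moves", "body": {
  "deltas": [
    [0,0.005,0,0,0,0,1],
    [0,0.01,0,0,0,0,1],
    [0,0.015,0,0,0,0,1],
    [0,0.019,0,0,0,0,1],
    [0,0.023,0,0,0,0,1],
    [0,0.027,0,0,0,0,1],
    [0,0.03,0,0,0,0,1],
    [0,0.033,0,0,0,0,1]
  ]
}}

```text
time: 10.73
tool_pos: [0.5717, 0.0071, 0.055]
tcp_rot: [-2.274, -2.16, 0.002]
wrist_force: [-1.9, -0.1, 0.2]
width: 0.244
```

```bash
python3 -c "
from h import *
go([*jig(.036,-.004),.0545],JY);print(tojig(status.read_state()['tool_pos']))
snap('wrist','w7.png',s=1.3)"
```

```text
10.7333 pos [0.5717 0.0071 0.055 ] q [-0.03  0.25  1.98  0.    0.92  0.02] F [-1.88 -0.14  0.18] w 0.244
delta [0.0002 0.0161 0.0004] [-0.0045 -0.0028 -0.0001]
[ 0.01986603 -0.00423057]
```

View pics/w7.png

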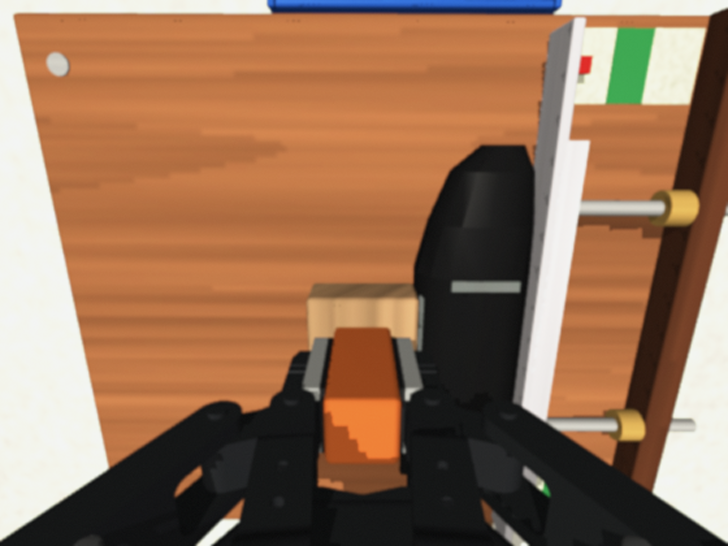

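The fuselage is flush with the fence and square to it, with the pointer at (585,65) just starting to move. I'll press slowly.

Emit:
{"method": "apply_moves", "body": {
  "deltas": [
    [0,0.002,0,0,0,0,1],
    [0,0.004,0,0,0,0,1],
    [0,0.006,0,0,0,0,1],
    [0,0.008,0,0,0,0,1],
    [0,0.01,0,0,0,0,1],
    [0,0.012,0,0,0,0,1],
    [0,0.014,0,0,0,0,1],
    [0,0.016,0,0,0,0,1]
  ]
}}

```text
time: 11.45
tool_pos: [0.5861, 0.0063, 0.0544]
tcp_rot: [-2.272, -2.159, 0.005]
wrist_force: [-7.4, 0.6, 1.7]
width: 0.249
```

Emit:
{"method": "apply_moves", "body": {
  "deltas": [
    [0,0.001,0,0,0,0,1],
    [0,0.001,0,0,0,0,1],
    [0,0.001,0,0,0,0,1],
    [0,0.001,0,0,0,0,1],
    [0,0.001,0,0,0,0,1],
    [0,0.001,0,0,0,0,1],
    [0,0.001,0,0,0,0,1],
    [0,0.001,0,0,0,0,1]
  ]
}}

```text
time: 12.12
tool_pos: [0.5871, 0.0062, 0.0543]
tcp_rot: [-2.272, -2.159, 0.005]
wrist_force: [-6.7, 0.5, 1.6]
width: 0.248
```

```bash
python3 -c "
from h import *
go([*jig(.038,-.004),.0545],JY);print(tojig(status.read_state()['tool_pos']))
snap('wrist','w8.png',s=1.3)
snap('top','t8.png',(200,120,370,265),4)"
```

```text
12.1167 pos [0.5871 0.0062 0.0543] q [-0.03  0.27  1.94  0.    0.93  0.02] F [-6.66  0.48  1.61] w 0.248
delta [ 0.0003  0.0027 -0.0002] [-0.0074 -0.0028 -0.0001]
[ 0.03525356 -0.00426919]
```

View pics/w8.png

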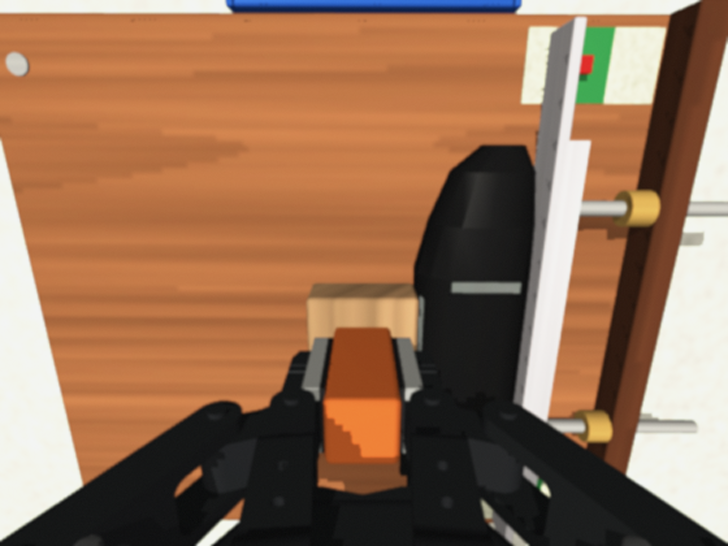

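The pointer stands inside the green band at (587,65), and the push is steady at about 6.7 N with a firm grip. I'll hand in.

```bash
python3 -c "
from h import *
s=status.read_state();print(s['time'],s['wrist_force'],abs(s['joint_vel']).max(),s['width']);print(job.finish_job())"
```

```text
12.2167 [-6.32268086 -0.0557927   0.83300158] 0.0012860956486784021 0.24760911112918618
the job is handed in; nothing more can be done
None
```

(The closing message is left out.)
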